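# Test and reset the pen plotter's stop button

## Task

Do the pen plotter's daily stop check: on the chopping board, push the mushroom-shaped stop button down until it latches and stays down, then twist its head clockwise (seen from above) to release it and let go, so that it ends popped up with its head sprung back. Do not press the flat start button on the look-alike box next to it.

Things in the scene. Friction and masses are not known exactly. Their poses are not given: they have to be found in the camera images.
- cap_top (a point): Centre of the flat top of the stop button's black round mushroom head; moves and turns with it; z up. Cap 40 mm across, 26 mm tall, its side vertical from 7 to 24 mm below this point, on a 22 mm neck, amid a fixed grey box 72 x 72 x 55 mm on the 18 mm board. Point is 40 mm above the box's top when popped up (113 mm above the counter), 33 to 34 mm when latched. Nothing as tall stands within 60 mm of its axis.
- press (a joint): How far the mushroom head is pushed down, m: 0 popped up, 0.010 at the bottom stop. A spring pushes it up; pressing slowly (15 mm/s) takes 2 to 4 N, a fast tap more. Pushed 8 mm down with the head unturned, it clicks under a catch and stays down by itself at about 6.5 mm when let go.
- turn (a joint): How far the mushroom head is turned clockwise seen from above, rad: 0 at rest, stop at 1.25. A light spring (0.05 N m at the stop) turns it back when let go. While latched, turning past about 0.4 frees the catch (aim for about 0.9): it pops up, at the latest when let go while still turned. Turned back by hand before that, it may latch again.
- start_button (a joint): How far the flat, low, 29 mm round start button on the other grey box (same size, also on the board) is pressed, m: 0 untouched, 0.005 fully down. Leave it alone.

How it is judged:
On the way, in this order (a step that is already met when the one before it is completed fails the run):
1. the mushroom head is pushed down at least 5 mm and stays down for 0.3 s (value of joint press above 0.005 m and value of joint turn below 0.2 rad), for 0.3 s.
2. the head, still down (at least 3 mm), is turned clockwise by at least 0.3 rad (value of joint press above 0.003 m and value of joint turn above 0.3 rad), for 0.02 s.
At the end, for the whole second after the job is handed in: the mushroom head is popped up (pressed less than 2 mm) and sprung back (turned less than 0.2 rad), let go, and the start button is up (pressed less than 2 mm) (value of joint each of press, start_button below 0.002 m and value of joint turn below 0.2 rad); the robot touches nothing.
It fails at once if the flat start button is pressed by more than 2.5 mm (value of joint start_button above 0.0025 m).
It also fails if it takes over 42 s, if anything falls off the work surface, if the arm or the gripper's body presses on something with over 40 N, if the wrist force passes 120 N, or if a joint passes its speed limit or range.

## Robot

A 6-joint arm with a two-finger parallel gripper is mounted at the origin on the work surface. World frame = base frame: x ahead of the robot, y to its left, z up, the work surface at z = 0. Lengths are in m, angles in rad, forces in N, time in s.
With the tool pointing down it reaches from about 0.25 to 0.85 m from the base axis. Payload 12.5 kg.
Tool frame: the origin (TCP) lies midway between the tips of the shut fingers; the grasp point (between the pads) lies 19 mm behind it; z points along the fingers, y is the direction in which the jaws open and shut (so a half turn about z gives the same grasp; the last joint's range is limited). The gripper opens to 93 mm and grips with 3 to 60 N. Pads are 15 mm wide; open, the fingers measure 128 mm over their backs; the gripper's body (75 mm by 188 mm) begins 65 mm behind the grasp point.
Start: joints at [1.156, 0.351, 1.652, -0, 1.139, -0.085], TCP at [0.178, 0.52, 0.219] pointing down, gripper open.
Joint ranges: [-2.75, 2.75], [-0.79, 2.1], [0.01, 2.65], [-1.57, 4.71], [0.07, 3.14], [-2.87, 2.87]. Speed limits (rad/s): [2.22, 2.22, 2.79, 3.14, 3.14, 3.14].

## Interface

Orientations are given as [roll, pitch, yaw] about the fixed x, y, z axes, in that order (R = Rz(yaw) Ry(pitch) Rx(roll)).
In Python, from cell import r gives the robot as it stands.
- The arm moves only by the tool arm_command, never from a script. Its arguments are lists of equal length, an entry for each row: "offset": the shift along the tool's x, y, z in m, a list of three; "dr": the turn, a rotation vector about the tool's x, y, z in degrees, a list of three; "hand": the closure, from -1 (fully open) to 1 (shut), so that 0 is half open. In form: {"offset": [[x, y, z], ...], "dr": [[ax, ay, az], ...], "hand": [hand, ...]}. A call has exactly 10 rows; each row shifts and turns the pose as measured when the row begins, along the tool's axes as they then stand; what a row does not reach is not made up. A row lasts 1/8 s, in which the tool goes at most 62.5 mm and 10.7 degrees, less where a joint would pass 70% of its speed; a pose out of reach is approached as far as the arm can. A call with a gripper value outside its range is refused whole. The fingers move at their own pace and stop on an object; the grip force is fixed at half the most. Time passes only in rows, so rows that do not move let the fingers close, or fill a call up. It gives the time, the measured TCP pose, the force and the opening at its end, in the units of the state.
- r.get_obs(): the state, without advancing time (a new reading comes with each control period).
- r.read_camera(name): name is "scene" or "top"; returns a dict with "image" (480x640x3 uint8, red, green, blue), "z_map" (480x640 float32, m along the optical axis (not along the pixel's ray), 0 where there is no reading), "intrinsics" (3x3 intrinsics, pixels), "world_to_cam" (4x4, takes a point from world to camera coordinates). Camera axes: x right, y down, z forward; pixel columns grow to the right and rows downward; lengths in m; the calibration is good to about 2 mm. A picture is of the moment at which its call begins.
- r.finish_job(): hands the job in, once; it reports no verdict.
Trained networks look in the newest picture that a camera, given by its name, has taken for a name from the list of things; names that differ only in an ending like _2 or _b are one class to them, and where a whole thing is asked for, a point or a joint stands for the part that bears it (a point fixed in the world has none). Each returns a list of dicts, best first, with "confidence" (0 to 1); they miss things now and then, are a little off and sometimes report something else, mostly with a low value. They report only what shows in the picture. A call takes as long as a camera call.
- r.outline_of(query, camera): "region" (480x640 bool, what is visible of it) and "position" ([column, row] in pixels, amid what is visible of it).
The state is a dict: "clock": time; "q": joint angles; "qd": joint speeds; "effort": joint torques, N m; "tcp_pos": TCP position; "orientation": TCP orientation; "wrist_force": force on the tool from outside, world axes, zero at the start; "ft_torque": the same for the moment, N m; "width": finger opening in m.
Only numpy, scipy, OpenCV 4.12 (cv2) and the standard library are available. Lean on these libraries where they do the work, as an engineer would, in place of code of your own. Each camera call takes 0.05 s, during which the arm holds its last target. There are 200 camera calls.

## Working session

There is one attempt and no reset: what is moved stays moved. The work goes in short steps, Python scripts to look and compute and a tool call to move; the robot and the scene stay as the last step left them, time stands still between calls to the robot, and variables do not carry over. Pictures are saved under pics/ and viewed, about 8 in all and at most 12, crops included, and the job is handed in when it is done.

Besides the shell and the picture viewer there is one more tool, called after "Call:" by a JSON object that holds its "name" and its "arguments". arm_command: Moves the arm, as the interface text tells. Its arguments: {"type":"object","properties":{"offset":{"type":"array","items":{"type":"array","items":{"type":"number"}}},"dr":{"type":"array","items":{"type":"array","items":{"type":"number"}}},"hand":{"type":"array","items":{"type":"number"}}},"required":["offset","dr","hand"]}

```bash
mkdir -p pics
cat > h.py <<'E'
from cell import r
import numpy as np, cv2
def look(cam):
    c=r.read_camera(cam); return c
def pts(c,mask):
    v,u=np.nonzero(mask&(c["z_map"]>0)); z=c["z_map"][v,u]
    p=np.linalg.inv(c["intrinsics"])@np.vstack([u,v,np.ones_like(u)])*z
    return (np.linalg.inv(c["world_to_cam"])@np.vstack([p,np.ones(p.shape[1])]))[:3].T
E
python3 - <<'E'
from h import *
ims=[]
for cam in ("top","scene"):
    c=look(cam); im=cv2.cvtColor(c["image"],cv2.COLOR_RGB2BGR).copy()
    for q in ("cap_top","start_button"):
        for d in r.outline_of(q,cam)[:3]:
            P=pts(c,d["region"]); 
            print(cam,q,round(d["confidence"],2),np.round(d["position"]),d["region"].sum())
            if len(P):
                zt=np.percentile(P[:,2],95); T=P[P[:,2]>zt-.004]
                print("  ztop",zt.round(4),"mid",((T.min(0)+T.max(0))/2).round(4),"med",np.median(T,0).round(4),"ext",np.ptp(T,axis=0).round(3))
            cv2.circle(im,tuple(int(x) for x in d["position"]),4,(0,0,255) if q=="cap_top" else (0,255,0),-1)
    ims.append(im)
cv2.imwrite("pics/a.png",cv2.resize(np.vstack(ims),(450,675))[:, :] if 0 else cv2.resize(np.hstack(ims),(800,300)))
print(r.get_obs())
E
```

```text
top cap_top 0.63 [395. 241.] 853
  ztop 0.1142 mid [ 0.5521 -0.111   0.1132] med [ 0.5522 -0.1108  0.1123] ext [0.034 0.036 0.006]
top start_button 0.56 [194. 249.] 369
  ztop 0.0829 mid [0.5352 0.1541 0.0816] med [0.5352 0.154  0.0809] ext [0.027 0.029 0.005]
scene cap_top 0.76 [242. 240.] 1118
  ztop 0.1119 mid [ 0.5547 -0.1095  0.1107] med [ 0.5571 -0.1082  0.1107] ext [0.035 0.035 0.006]
scene start_button 0.9 [473. 311.] 464
  ztop 0.0807 mid [0.536  0.1551 0.0791] med [0.5382 0.1554 0.0795] ext [0.031 0.029 0.005]
{'clock': 0.3, 'q': array([ 1.15639298e+00,  3.50875359e-01,  1.65199064e+00,  9.78577531e-06,
        1.13908095e+00, -8.46113988e-02]), 'qd': array([ 0.00032025, -0.00082313, -0.00020384, -0.00116028, -0.0005815 ,
       -0.00107953]), 'effort': array([-4.99333983e-04, -4.96804547e+01, -2.85104406e+01,  6.98907184e-02,
        2.38665839e-02, -6.93787069e-05]), 'tcp_pos': array([0.17805021, 0.52026606, 0.21846392]), 'orientation': array([-3.14124038e+00, -3.87959028e-05,  2.81179661e+00]), 'wrist_force': array([ 0.23201687,  0.55938657, -0.46967744]), 'ft_torque': array([ 0.01421907, -0.02444917, -0.02162777]), 'width': 0.09283910410898347}
```

View pics/a.png

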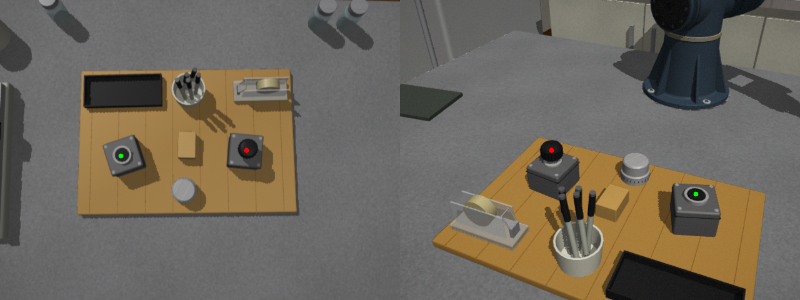

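The top view (left) shows the black mushroom at half-scale pixel (247,149) and the flat start button at (121,156). The scene view agrees. The cap's top is near (0.553, -0.110, 0.113), which matches the given height. I'll move over it with the fingers shut.

Call:
{"name": "arm_command", "arguments": {"offset": [[-0.042,-0.036,-0.002],[-0.042,-0.036,-0.002],[-0.042,-0.036,-0.002],[-0.042,-0.036,-0.002],[-0.042,-0.036,-0.002],[-0.042,-0.036,0],[-0.042,-0.036,0],[-0.042,-0.036,0],[-0.042,-0.036,0],[-0.042,-0.036,0]], "dr": [[0,0,0],[0,0,0],[0,0,0],[0,0,0],[0,0,0],[0,0,0],[0,0,0],[0,0,0],[0,0,0],[0,0,0]], "hand": [1,1,1,1,1,1,1,1,1,1]}}

```text
clock: 1.55
tcp_pos: [0.4664, 0.0315, 0.2297]
orientation: [3.139, 0.004, 2.818]
wrist_force: [1.0, 0.5, 1.1]
width: 0.0011
```

Call:
{"name": "arm_command", "arguments": {"offset": [[-0.018,-0.015,0.008],[-0.018,-0.015,0.01],[-0.018,-0.015,0.01],[-0.018,-0.015,0.01],[-0.018,-0.015,0.01],[-0.018,-0.015,0.01],[-0.01,-0.008,0.01],[-0.008,-0.006,0.01],[0,0,0.006],[0,0,0]], "dr": [[0,0,0],[0,0,0],[0,0,0],[0,0,0],[0,0,0],[0,0,0],[0,0,0],[0,0,0],[0,0,0],[0,0,0]], "hand": [1,1,1,1,1,1,1,1,1,1]}}

```text
clock: 2.8
tcp_pos: [0.5561, -0.1149, 0.1423]
orientation: [3.138, 0.003, 2.813]
wrist_force: [0.0, 0.6, 0.1]
width: 0.0007
```

Run:
```python
from h import *
c=look("scene"); im=cv2.cvtColor(c["image"],cv2.COLOR_RGB2BGR)
cv2.imwrite("pics/b.png",cv2.resize(im[140:320,150:390],(720,540)))
o=r.get_obs();print(o["tcp_pos"],o["orientation"],o["q"].round(3),o["wrist_force"])
```

```text
[ 0.55628733 -0.11497015  0.14264977] [3.13839912 0.00390523 2.81283562] [-0.287  0.469  1.679  0.004  0.989 -1.531] [-0.57109162 -0.1862236  -0.16022897]
```

View pics/b.png

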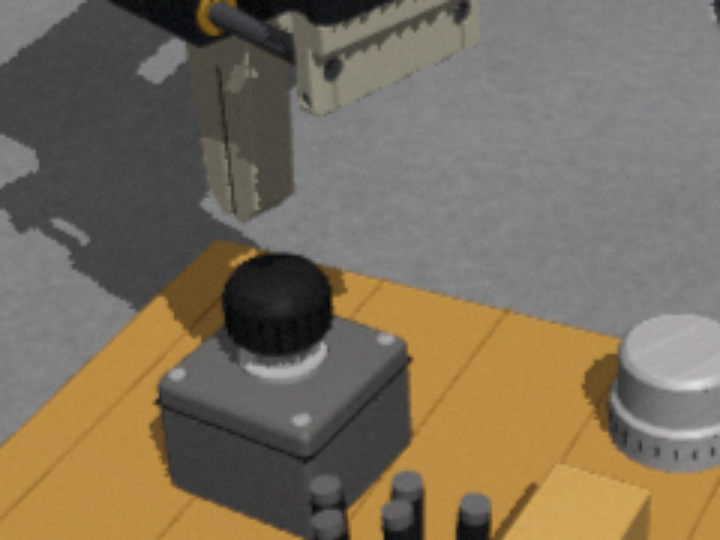

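The crop shows the finger tips at about (247,215), slightly left of the cap's centre at (280,285). I'll project the TCP into the image to check this, and correct it if needed.

Run:
```python
from h import *
c=look("scene"); o=r.get_obs()
def pj(p):
    q=c["intrinsics"]@(c["world_to_cam"]@np.r_[p,1])[:3]; q=q[:2]/q[2]; return q.round(1),((q-[150,140])*3).round()
print(pj(o["tcp_pos"]),pj([.553,-.110,.113]),pj([.553,-.110,.143]))
t=look("top"); 
for cam,cc in(("scene",c),("top",t)):
    P=pts(cc,np.ones((480,640),bool)); 
    m=(abs(P[:,0]-.553)<.03)&(abs(P[:,1]+.11)<.035)
    Q=P[m&(P[:,2]>.105)&(P[:,2]<.118)]; print(cam,"cap",((Q.min(0)+Q.max(0))/2).round(4),np.ptp(Q,axis=0).round(3),len(Q))
    Q=P[m&(P[:,2]>.130)&(P[:,2]<.16)]
    if len(Q): print(cam,"tip",((Q.min(0)+Q.max(0))/2).round(4),Q.min(0).round(4),Q.max(0).round(4))
```

```text
(array([234.1, 207.5]), array([252., 203.])) (array([241.9, 229.5]), array([276., 269.])) (array([239.6, 207. ]), array([269., 201.]))
scene cap [ 0.5546 -0.1092  0.1092] [0.038 0.038 0.008] 567
scene tip [ 0.5615 -0.1147  0.1505] [ 0.552  -0.1312  0.141 ] [ 0.5709 -0.0983  0.16  ]Traceback (most recent call last):
  File "<stdin>", line 10, in <module>
    return umr_minimum(a, axis, None, out, keepdims, initial, where)
ValueError: zero-size array to reduction operation minimum which has no identity
```

Call:
{"name": "arm_command", "arguments": {"offset": [[0.0046,0.004,0],[0,0,0.004],[0,0,0.004],[0,0,0.004],[0,0,0.004],[0,0,0.004],[0,0,0.003],[0,0,0.002],[0,0,0],[0,0,0]], "dr": [[0,0,0],[0,0,0],[0,0,0],[0,0,0],[0,0,0],[0,0,0],[0,0,0],[0,0,0],[0,0,0],[0,0,0]], "hand": [1,1,1,1,1,1,1,1,1,1]}}

```text
clock: 4.2
tcp_pos: [0.5535, -0.109, 0.1169]
orientation: [3.138, 0.006, 2.813]
wrist_force: [0.3, -0.3, -0.1]
width: 0.0003
```

Call:
{"name": "arm_command", "arguments": {"offset": [[0,0,0.002],[0,0,0.002],[0,0,0.002],[0,0,0.002],[0,0,0.002],[0,0,0.002],[0,0,0.001],[0,0,0],[0,0,0],[0,0,0]], "dr": [[0,0,0],[0,0,0],[0,0,0],[0,0,0],[0,0,0],[0,0,0],[0,0,0],[0,0,0],[0,0,0],[0,0,0]], "hand": [1,1,1,1,1,1,1,1,1,1]}}

```text
clock: 5.45
tcp_pos: [0.5538, -0.1091, 0.1037]
orientation: [3.138, 0.006, 2.813]
wrist_force: [-0.7, -0.5, 2.8]
width: 0.0006
```

Call:
{"name": "arm_command", "arguments": {"offset": [[0,0,0.0006],[0,0,0],[0,0,-0.004],[0,0,-0.008],[0,0,-0.01],[0,0,-0.01],[0,0,0],[0,0,0],[0,0,0],[0,0,0]], "dr": [[0,0,0],[0,0,0],[0,0,0],[0,0,0],[0,0,0],[0,0,0],[0,0,0],[0,0,0],[0,0,0],[0,0,0]], "hand": [1,1,1,1,1,-1,-1,-1,-1,-1]}}

```text
clock: 6.7
tcp_pos: [0.5536, -0.1091, 0.1373]
orientation: [3.138, 0.007, 2.813]
wrist_force: [0.2, 0.1, -0.1]
width: 0.0461
```

Run:
```python
from h import *
c=look("scene"); im=cv2.cvtColor(c["image"],cv2.COLOR_RGB2BGR)
cv2.imwrite("pics/c.png",cv2.resize(im[140:320,150:390],(720,540)))
P=pts(c,np.ones((480,640),bool)); m=(abs(P[:,0]-.553)<.025)&(abs(P[:,1]+.11)<.025)&(P[:,2]>.09)&(P[:,2]<.12)
Q=P[m]; print(((Q.min(0)+Q.max(0))/2).round(4), np.percentile(Q[:,2],[50,90,99]).round(4))
print(r.get_obs()["tcp_pos"],r.get_obs()["width"])
```

```text
[ 0.5562 -0.1085  0.0983] [0.1023 0.1051 0.106 ]
[ 0.55359362 -0.10911568  0.13725272] 0.04965704493764289
```

View pics/c.png

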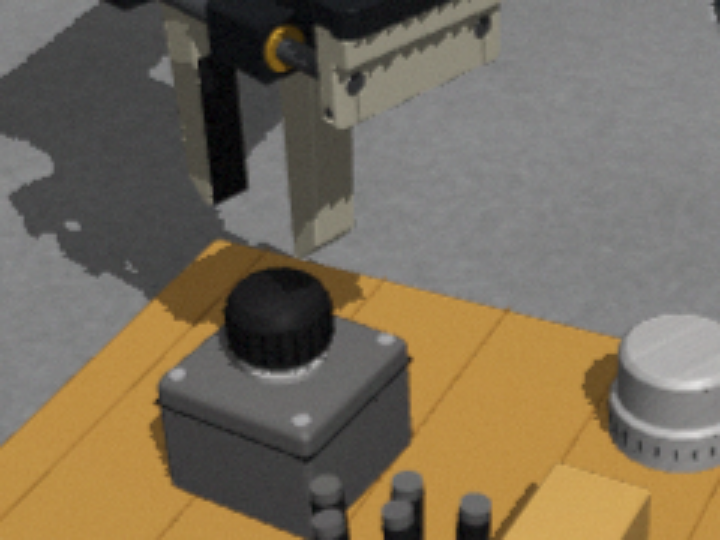

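The cap sits visibly lower: its centre is at (280,310) and its top is at 0.106, so it has latched. Next I descend around it with the fingers open.

Call:
{"name": "arm_command", "arguments": {"offset": [[0,0,0],[0,0,0],[0,0,0.006],[0,0,0.01],[0,0,0.01],[0,0,0.01],[0,0,0.01],[0,0,0.007],[0,0,0.003],[0,0,0]], "dr": [[0,0,0],[0,0,0],[0,0,0],[0,0,0],[0,0,0],[0,0,0],[0,0,0],[0,0,0],[0,0,0],[0,0,0]], "hand": [-1,-1,-1,-1,-1,-1,-1,-1,-1,-1]}}

```text
clock: 8.0
tcp_pos: [0.5535, -0.1089, 0.0761]
orientation: [3.138, 0.005, 2.813]
wrist_force: [-0.3, 0.7, 0.6]
width: 0.0929
```

Call:
{"name": "arm_command", "arguments": {"offset": [[0,0,-0.004],[0,0,0],[0,0,0],[0,0,0],[0,0,0],[0,0,0],[0,0,0],[0,0,0],[0,0,0],[0,0,0]], "dr": [[0,0,0],[0,0,0],[0,0,0],[0,0,0],[0,0,0],[0,0,0],[0,0,0],[0,0,0],[0,0,0],[0,0,0]], "hand": [-1,1,1,1,1,1,1,1,1,1]}}

```text
clock: 9.25
tcp_pos: [0.5537, -0.1098, 0.0815]
orientation: [3.14, 0.006, 2.814]
wrist_force: [-1.2, -1.1, 1.1]
width: 0.0389
```

Call:
{"name": "arm_command", "arguments": {"offset": [[0,0,0],[0,0,0],[0,0,0],[0,0,0],[0,0,0],[0,0,0],[0,0,0],[0,0,0],[0,0,0],[0,0,0]], "dr": [[0,0,5],[0,0,6],[0,0,6],[0,0,6],[0,0,6],[0,0,6],[0,0,6],[0,0,6],[0,0,6],[0,0,0]], "hand": [1,1,1,1,1,1,1,1,1,1]}}

```text
clock: 10.5
tcp_pos: [0.5537, -0.1102, 0.0822]
orientation: [3.136, 0.003, 1.861]
wrist_force: [-1.5, -1.6, 3.1]
width: 0.0393
```

Turned 0.95 rad with the grip held. Next I let go while it is still turned, then rise.

Call:
{"name": "arm_command", "arguments": {"offset": [[0,0,0],[0,0,0],[0,0,0],[0,0,0],[0,0,0],[0,0,0],[0,0,-0.01],[0,0,-0.02],[0,0,-0.03],[0,0,-0.03]], "dr": [[0,0,0],[0,0,0],[0,0,0],[0,0,0],[0,0,0],[0,0,0],[0,0,0],[0,0,0],[0,0,0],[0,0,0]], "hand": [-1,-1,-1,-1,-1,-1,-1,-1,-1,-1]}}

```text
clock: 11.75
tcp_pos: [0.5523, -0.1095, 0.1745]
orientation: [3.138, 0.001, 1.866]
wrist_force: [-0.0, -0.5, 0.5]
width: 0.0932
```

Run:
```python
from h import *
c=look("scene"); im=cv2.cvtColor(c["image"],cv2.COLOR_RGB2BGR)
cv2.imwrite("pics/d.png",cv2.resize(im[140:320,150:390],(720,540)))
P=pts(c,np.ones((480,640),bool)); m=(abs(P[:,0]-.553)<.025)&(abs(P[:,1]+.11)<.025)&(P[:,2]>.09)&(P[:,2]<.12)
Q=P[m]; print(((Q.min(0)+Q.max(0))/2).round(4), np.percentile(Q[:,2],[50,90,99]).round(4))
print(r.get_obs()["tcp_pos"],r.get_obs()["width"],r.get_obs()["wrist_force"])
```

```text
[ 0.5557 -0.1093  0.1016] [0.107  0.1117 0.1126]
[ 0.55392288 -0.10996042  0.17854582] 0.0925719289329553 [ 2.14082013 -1.41439091  3.87004504]
```

View pics/d.png

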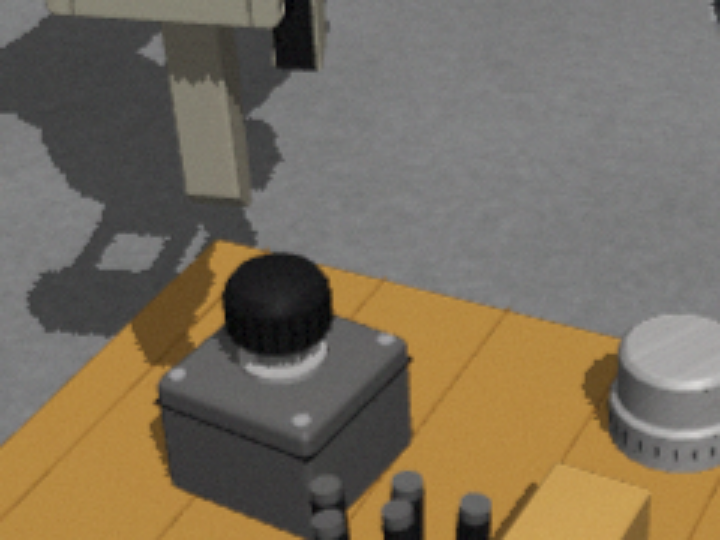

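The cap is popped up again: its centre is at (278,290), its top is back at about 0.113 and the white neck ring shows. The fingers are well clear, so I'm handing in.

```bash
python3 -c "
from cell import r
print(r.finish_job())"
```

```text
the job is handed in; nothing more can be done
None
```

I did the stop check and handed the job in after about 12 s of the 42 s allowed; no verdict is reported.

- **Press and latch:** I pushed the mushroom head down about 9 to 10 mm with the fingers shut. After I let go, the depth image put its top at about 0.106 m, down from 0.113 m, so it had latched.
- **Twist and release:** I gripped the head (39 mm opening), turned it clockwise about 0.95 rad and let go while it was still turned.
- **Last checks:** The top was back at about 0.113 m with the neck ring visible, and the gripper was open and about 65 mm above the head. The wrist force read about 4.7 N in that last reading, taken just after the arm stopped moving; I put it down to the stop, as nothing was near the fingers.
- **Not checked directly:** I did not measure that the head had turned fully back; I relied on its spring. I also did not re-measure the start button after the first look, but the arm never went down near it.

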